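Lay the tall carton down in the storage tray

TASK

The tall carton is to be stored lying on its back in the low wooden tray. Keep it standing and slide it up to the tray's open end until its foot is squarely against the edge of the tray floor, midway between the side walls, then push its top so that it tips over that edge onto its back in the tray, and finally push it in until its top end is fully home against the tray's end wall. Leave the tub, jar, tin and garlic where they are.

Things in the scene. Friction and masses are not known exactly. Their poses are not given: they have to be found in the camera images.
- carton: Tall plain closed carton, 90 mm deep (x), 116 wide (y), 200 high (z), 0.3 to 0.6 kg, too thick to grip. Origin: centre of its underside; z to its top, x from its front (blank label, away from the tray) to its back. Smooth (friction 0.2): pushed below about 160 mm it slides upright while its foot is free; with its foot blocked it tips, and past about 25 degrees falls over by itself.
- carton_top (a point): Centre of the carton's top end, 200 mm from its origin along its z. The carton starts standing in front of the tray's open end, its back 25 to 75 mm from it, up to 10 mm off the middle and up to 0.2 rad out of square.
- tray: Low light-wood storage tray, fixed on the worktop, open at one end. Origin: on the worktop at the middle of the open end; x points level into the tray, z up. The floor is 16 mm thick: its upright edge at x = 0 is a 16 mm step that blocks the carton's foot. Inside 300 mm long and 156 mm wide; walls 10 mm thick, tops 46 mm above the worktop.
- tub: Green round tub with lid, 143 mm across, 180 mm high, beyond the tray; bystander. Origin: centre of its underside.
- jar: Round jar with black cap, 63 mm across, 94 mm high, beyond the tray; bystander. Origin: centre of its underside.
- tin: Round food tin, 76 mm across, 58 mm high, to the left of the carton; bystander. Origin: centre of its underside.
- garlic: Garlic bulb, 53 mm, to the left of the carton; bystander. Origin: centre of its underside.
- tray_end (a point): Middle of the foot of the end wall's inner face, on the tray floor: 300 mm from the tray's origin along its x, 16 mm above the worktop.
Things that resemble listed ones, but are neither listed nor needed, are in the scene too. Leave any orange look-alike of the carton alone.

How it is judged:
By the outcome, as a careful person would: the job done as asked, in the order asked, and still so for the second after the job is handed in, with the robot touching nothing.
It also fails if it takes over 51 s, if anything falls off the work surface, if the arm or the gripper's body presses on something with over 40 N, if the wrist force passes 120 N, or if a joint passes its speed limit or range.

ROBOT

A 6-joint arm with a two-finger parallel gripper is mounted at the origin on a cart in front of the work surface, level with it; the furniture and walls round the work are solid. World frame = base frame: x ahead of the robot, y to its left, z up, the work surface at z = 0. Lengths are in m, angles in rad, forces in N, time in s.
With the tool pointing down it reaches from about 0.35 to 0.8 m from the base axis. Payload 7.3 kg.
Tool frame: the origin (TCP) lies between the finger pads; the fingertips stand 25 mm ahead of it and the grasp point (between the pads) lies 6 mm ahead of it (r.tip_extent is the distance from the TCP to the fingertips, in m); z points along the fingers, y is the direction in which the jaws open and shut (so a half turn about z gives the same grasp; the last joint's range is limited). The gripper opens to 85 mm and grips with 20 to 120 N. Pads are 22 mm wide; open, the fingers measure 114 mm over their backs; the gripper's body (76 mm by 85 mm) begins 54 mm behind the grasp point. The pads swing forward as they close: fully open they stand 13 mm farther back than shut.
Start: joints at [1.118, 0.342, 1.524, -0, 1.275, -0.146], TCP at [0.159, 0.501, 0.256] pointing down, gripper open.
Joint ranges: [-2.53, 2.53], [-0.77, 2.02], [0.04, 2.7], [-1, 4.14], [0.28, 2.66], [-3.11, 3.11]. Speed limits (rad/s): [2.57, 2.57, 3.14, 3.14, 3.14, 3.14].

INTERFACE

Orientations are given as a unit quaternion [x, y, z, w].
In Python, from workcell import r, command_gripper, optics gives the robot as it stands. The module is installed in compiled form; this text tells all that it offers. Calls block until the motion is done:
- r.reach(position, orientation): joint-space move of the TCP to a pose.
- r.move_straight(position, orientation=None, speed=0.15, max_force=None): straight line of the TCP; orientation=None keeps the orientation; speed is the mean speed in m/s. With max_force (N) it stops when the force on the tool has changed by that much, and returns True; else False.
- r.movej(angles): joint-space move.
- command_gripper(opening, force=None): finger opening in m; force is the grip in N (None keeps the last); returns when the fingers have stopped.
- r.hold(seconds).
- r.solve_ik(position, orientation): joint angles nearest the present ones, or None.
- r.read_state(): the state.
- optics.get_image(name): name is "scene" or "top" or "wrist"; returns (picture, depth): 400x640x3 uint8, red, green, blue; 400x640 float32, m along the optical axis (not along the pixel's ray), 0 where there is no reading.
- optics.camera_model(name): a dict with "K" (3x3 intrinsics, pixels), "k1" (the pictures are not rectified: a ray, as slopes to the right and down, at radius r is drawn at 1 + k1 r^2 times it, then the intrinsics apply), "R" (3x3) and "t" (3): a world point X has camera coordinates R X + t; the wrist camera has in their place "tool_from_camera" (4x4, takes a point from camera to tool coordinates, whose origin is the TCP and whose axes are the flange's). Camera axes: x right, y down, z forward; pixel columns grow to the right and rows downward; lengths in m; the calibration is good to about 2 mm. A picture is of the moment at which its call begins: read the wrist's pose just before it. camera_model takes no time and is no camera call.
A pose or a line that the arm cannot do raises r.PlanningError and nothing moves.
- r.finish_job(): hands the job in, once; it reports no verdict.
The state is a dict: "time_s": time; "joint_positions": joint angles; "dq": joint speeds; "tau": joint torques, N m; "eef_pos": TCP position; "eef_rot": TCP orientation; "contact_force": force on the tool from outside, world axes, zero at the start; "torque": the same for the moment, N m; "grip_width": finger opening in m.
Only numpy, scipy, OpenCV 4.12 (cv2) and the standard library are available. Lean on these libraries where they do the work, as an engineer would, in place of code of your own. Each camera call takes 0.05 s, during which the arm holds its last target.

## Working session

There is one attempt and no reset: what is moved stays moved. The work goes in short steps, each a Python script; the robot and the scene stay as the last script left them, time stands still between calls to the robot, and variables do not carry over. Pictures are saved under pics/ and viewed, and the job is handed in when it is done.

```bash
mkdir -p pics; python3 - <<'E'
from workcell import r,optics
import cv2,numpy as np
for n in ["scene","top"]:
    im,d=optics.get_image(n); cv2.imwrite(f"pics/{n}0.png",im[:,:,::-1]); np.savez(f"{n}0.npz",im=im,d=d)
    m=optics.camera_model(n); print(n,m)
print(optics.camera_model("wrist")); s=r.read_state(); print(s['time_s'],s['eef_pos'],s['eef_rot'],s['contact_force'])
E
```

```text
scene {'K': array([[480.21645702,   0.        , 321.61801203],
       [  0.        , 480.21645702, 205.60726402],
       [  0.        ,   0.        ,   1.        ]]), 'k1': -0.041870211850143904, 'R': array([[ 0.02781113, -0.99932264,  0.02409995],
       [-0.60459287, -0.03601562, -0.79572001],
       [ 0.79604899,  0.00755921, -0.60518498]]), 't': array([0.01450103, 0.49962939, 1.19844449])}
top {'K': array([[379.49065946,   0.        , 315.95208985],
       [  0.        , 379.49065946, 200.01248343],
       [  0.        ,   0.        ,   1.        ]]), 'k1': -0.09379048129011475, 'R': array([[ 0.21911679, -0.97563594,  0.01106056],
       [-0.76449387, -0.17871823, -0.6193617 ],
       [ 0.60624826,  0.12725682, -0.78502786]]), 't': array([-0.08435699,  0.55341686,  0.84357572])}
{'K': array([[344.33740027,   0.        , 318.81868437],
       [  0.        , 344.33740027, 197.78628601],
       [  0.        ,   0.        ,   1.        ]]), 'k1': -0.04915186993118169, 'tool_from_camera': array([[ 7.77840965e-04, -9.63338778e-01, -2.68286775e-01,
         6.86335566e-02],
       [ 9.99999654e-01,  6.70354920e-04,  4.92241209e-04,
         4.03589164e-04],
       [-2.94347685e-04, -2.68287065e-01,  9.63338966e-01,
        -1.17666183e-01],
       [ 0.00000000e+00,  0.00000000e+00,  0.00000000e+00,
         1.00000000e+00]])}
0.1 [0.15837271 0.50018761 0.25565788] [ 1.52806753e-01  9.88255810e-01 -7.06157899e-04 -2.28625792e-04] [0.02638381 0.96375575 0.61063618]
```

View pics/scene0.png

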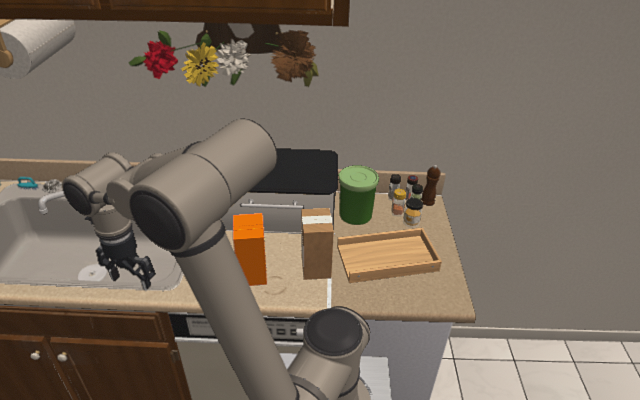

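View pics/top0.png

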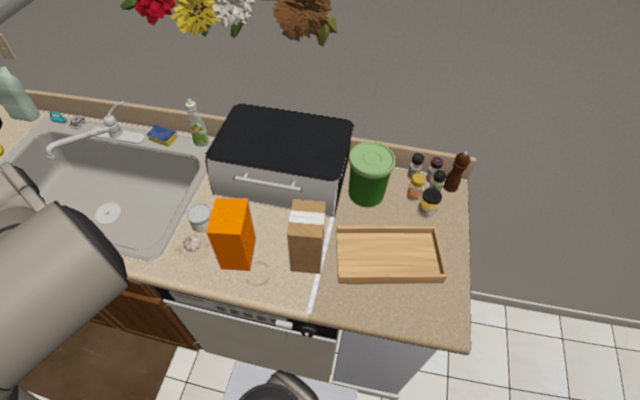

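The top view shows two tall boxes. The orange look-alike is at (233,234). The plain brown carton is at (307,237), right next to the tray's open left end, so it is the one meant. I'll enlarge that area and measure it.

```bash
cat > h.py <<'E'
import numpy as np,cv2
from workcell import r,optics,command_gripper
def model(n,):
    m=optics.camera_model(n); return m
def und(m,u,v):
    p=np.array(list(zip(np.ravel(u),np.ravel(v))),float).reshape(-1,1,2)
    return cv2.undistortPoints(p,m['K'],np.array([m['k1'],0,0,0,0]) if 0 else _d(m)).reshape(-1,2)
def _d(m): return np.array([m['k1'],0,0,0],float)
def pose(m,T=None):
    if 'R' in m: return m['R'].T, -m['R'].T@m['t']
    X=T@m['tool_from_camera']; return X[:3,:3],X[:3,3]
def cloud(n,d,T=None):
    m=model(n); h,w=d.shape; v,u=np.mgrid[:h,:w]
    s=und(m,u,v); Rw,c=pose(m,T)
    C=np.c_[s,np.ones(len(s))]*d.reshape(-1,1)
    P=(C@Rw.T+c).reshape(h,w,3); P[d<=0]=np.nan; return P
def atz(n,pts,z,T=None):
    m=model(n); pts=np.array(pts,float); s=und(m,pts[:,0],pts[:,1]); Rw,c=pose(m,T)
    D=np.c_[s,np.ones(len(s))]@Rw.T
    return c+D*((np.asarray(z)-c[2])/D[:,2])[:,None]
def proj(n,X,T=None):
    m=model(n); Rw,c=pose(m,T); R=Rw.T; 
    return cv2.projectPoints(np.array(X,float).reshape(-1,1,3),cv2.Rodrigues(R)[0],-R@c,m['K'],_d(m))[0].reshape(-1,2)
E
python3 - <<'E'
from h import *
for n in ["scene","top"]:
    z=np.load(n+"0.npz"); P=cloud(n,z['d']); 
    ok=np.isfinite(P[...,2])
    for lo,hi,nm in [(-.01,.01,'table'),(.012,.02,'floor'),(.035,.055,'wall'),(.19,.21,'boxtop')]:
        m=ok&(P[...,2]>lo)&(P[...,2]<hi)&(P[...,0]>.2)&(P[...,0]<.8)&(abs(P[...,1])<.6)
        print(n,nm,m.sum(),np.median(P[m],0) if m.any() else '',P[m].min(0) if m.any() else '',P[m].max(0) if m.any() else '')
im=np.load("top0.npz")['im'][180:300,180:460]; cv2.imwrite("pics/crop_top.png",cv2.resize(im[:,:,::-1],None,fx=2.85,fy=2.85,interpolation=cv2.INTER_CUBIC))
im=np.load("scene0.npz")['im'][190:300,220:460]; cv2.imwrite("pics/crop_scene.png",cv2.resize(im[:,:,::-1],None,fx=3.3,fy=3.3,interpolation=cv2.INTER_CUBIC))
E
```

```text
scene table 14418 [ 0.40808343 -0.07423983 -0.00089526] [ 0.29567695 -0.44498068 -0.00999625] [0.79966324 0.59993112 0.00999914]
scene floor 2526 [ 0.54966278 -0.17149297  0.01580796] [ 0.38794716 -0.36215655  0.01201841] [0.78284058 0.37215218 0.01999011]
scene wall 1521 [ 0.59864691 -0.13500435  0.04365329] [ 0.3894737  -0.36215398  0.03500999] [0.7984383  0.37969297 0.05499858]
scene boxtop 2856 [0.52289696 0.11427866 0.20124266] [ 0.38435978 -0.01364033  0.19002623] [0.79961252 0.30577946 0.2099995 ]
top table 25665 [ 0.41170053 -0.02257074 -0.00068949] [ 0.29934844 -0.44024522 -0.00999717] [0.79989917 0.59994143 0.00999591]
top floor 4412 [ 0.54376807 -0.17117862  0.0155863 ] [ 0.38716252 -0.35335728  0.01200457] [0.79998681 0.43314925 0.0199879 ]
top wall 2321 [ 0.56806991 -0.0959135   0.04437933] [ 0.38594115 -0.35501495  0.03500959] [0.79792796 0.44826259 0.0549855 ]
top boxtop 6158 [0.63483874 0.1618032  0.20540643] [ 0.38788773 -0.01041796  0.19007591] [0.79998057 0.40397622 0.209999  ]
```

View pics/crop_top.png

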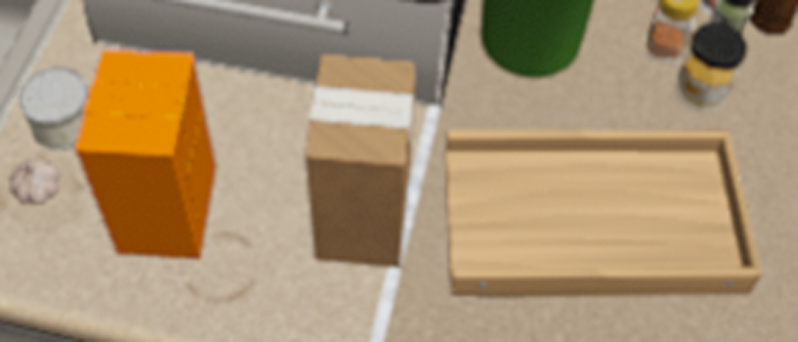

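View pics/crop_scene.png

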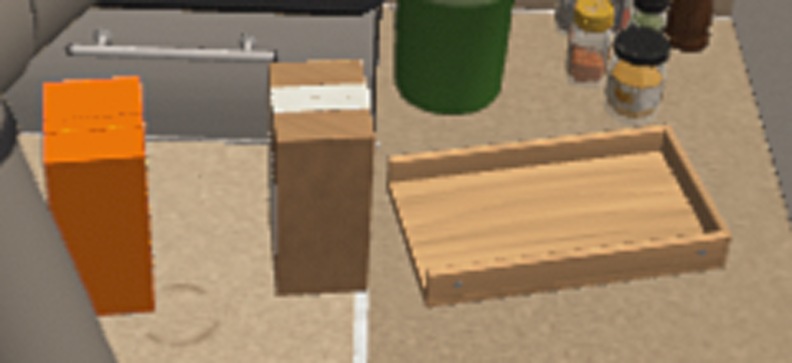

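The crops confirm it. The brown carton, with a white tape band on top, has top corners at about (293,200), (325,201), (323,237) and (288,235) in the top view. The open tray is to its right. The orange box stands behind it, where I'd push from, so I need to know the gap between them.

```bash
python3 - <<'E'
from h import *
for n in ["scene","top"]:
    z=np.load(n+"0.npz"); P=cloud(n,z['d'])
    m=np.isfinite(P[...,2])&(P[...,2]>.19)&(P[...,2]<.21)&(P[...,0]>.3)&(P[...,0]<.7)
    for nm,lo,hi in [('carton',-.06,.11),('orange',.14,.33)]:
        k=m&(P[...,1]>lo)&(P[...,1]<hi)
        k=cv2.morphologyEx(k.astype(np.uint8),cv2.MORPH_OPEN,np.ones((3,3)))
        nl,lab,st,_=cv2.connectedComponentsWithStats(k); i=1+np.argmax(st[1:,4]); q=P[lab==i]
        q=q[q[:,2]>np.median(q[:,2])-.006]
        rect=cv2.minAreaRect(q[:,:2].astype(np.float32)); print(n,nm,len(q),np.median(q[:,2]),rect,'\n',cv2.boxPoints(rect).round(4).tolist())
S=lambda L,f,o:[(x/f+o[0],y/f+o[1]) for x,y in L]
print('carton top (top cam)',atz('top',S([(322,57),(413,60),(408,163),(309,158)],2.85,(180,180)),.2).round(4).tolist())
print('carton top (scene)',atz('scene',S([(271,64),(363,60),(373,134),(277,140)],3.3,(220,190)),.2).round(4).tolist())
print('orange top',atz('top',S([(104,52),(191,53),(176,155),(79,151)],2.85,(180,180)),.2).round(4).tolist())
print('carton bottom front edge(top cam), ',atz('top',S([(316,260),(398,265)],2.85,(180,180)),0).round(4).tolist())
print('orange bottom ',atz('top',S([(117,254),(198,258),(215,163)],2.85,(180,180)),0).round(4).tolist())
# tray wall tops: outer corners
print('tray outer top (top)',atz('top',S([(446,132),(729,131),(758,272),(450,277)],2.85,(180,180)),.046).round(4).tolist())
print('tray outer top (scene)',atz('scene',S([(389,157),(665,128),(729,237),(428,277)],3.3,(220,190)),.046).round(4).tolist())
E
```

```text
scene carton 743 0.1993287466146033 ((0.49019306898117065, 0.048341333866119385), (0.12263690680265427, 0.09097828716039658), 6.367337703704834) 
 [[0.42419999837875366, 0.08669999986886978], [0.4343000054359436, -0.003700000001117587], [0.5562000274658203, 0.00989999994635582], [0.5461000204086304, 0.10040000081062317]]
scene orange 774 0.19887078435573924 ((0.4520111083984375, 0.2533532679080963), (0.12304207682609558, 0.0891072079539299), 9.969125747680664) 
 [[0.38370001316070557, 0.2865999937057495], [0.39910000562667847, 0.1987999975681305], [0.5202999711036682, 0.22010000050067902], [0.5048999786376953, 0.30790001153945923]]
top carton 1250 0.19903785628561255 ((0.49108025431632996, 0.052809473127126694), (0.11665081977844238, 0.09184087067842484), 7.075239181518555) 
 [[0.42750000953674316, 0.09120000153779984], [0.4388999938964844, 9.999999747378752e-05], [0.5546000003814697, 0.014399999752640724], [0.5432999730110168, 0.10559999942779541]]
top orange 1258 0.19998974372989964 ((0.4513205289840698, 0.25656402111053467), (0.11696896702051163, 0.09369038045406342), 9.9442157745
[... 234 characters left out ...]
, 0.0156, 0.2], [0.4405, -0.0038, 0.2], [0.4258, 0.0825, 0.2]]
carton top (scene) [[0.5378, 0.0955, 0.2], [0.5492, 0.0082, 0.2], [0.4403, -0.0024, 0.2], [0.4272, 0.0835, 0.2]]
orange top [[0.4969, 0.305, 0.2], [0.5147, 0.2232, 0.2], [0.4018, 0.1984, 0.2], [0.3857, 0.2845, 0.2]]
carton bottom front edge(top cam),  [[0.4292, 0.0857, 0.0], [0.4427, 0.0018, 0.0]]
orange bottom  [[0.3881, 0.2893, 0.0], [0.4034, 0.2054, 0.0], [0.5188, 0.2246, 0.0]]
tray outer top (top) [[0.5858, -0.0188, 0.046], [0.6561, -0.3193, 0.046], [0.4897, -0.3537, 0.046], [0.4179, -0.0548, 0.046]]
tray outer top (scene) [[0.5869, -0.0235, 0.046], [0.6499, -0.3178, 0.046], [0.4853, -0.3585, 0.046], [0.4158, -0.0607, 0.046]]
```

```bash
cat >> h.py <<'E'
from scipy.spatial.transform import Rotation as Ro
def Q(zdir,ydir):
    z=np.array(zdir,float); z/=np.linalg.norm(z); y=np.array(ydir,float); y-=z*(y@z); y/=np.linalg.norm(y)
    return Ro.from_matrix(np.c_[np.cross(y,z),y,z]).as_quat()
def T():
    s=r.read_state(); M=np.eye(4); M[:3,:3]=Ro.from_quat(s['eef_rot']).as_matrix(); M[:3,3]=s['eef_pos']; return M
def snap(n,f):
    M=T(); im,d=optics.get_image(n); cv2.imwrite(f"pics/{f}.png",im[:,:,::-1]); np.savez(f+".npz",im=im,d=d,M=M); return im,d,M
E
python3 - <<'E'
from h import *
print(r.tip_extent, r.read_state()['grip_width'],r.read_state()['time_s'])
z=np.load("top0.npz"); P=cloud("top",z['d']); 
m=np.isfinite(P[...,2])&(P[...,2]>.05)&(P[...,0]>.56)&(P[...,0]<.9)&(P[...,1]<.3)&(P[...,1]>-.05)
q=P[m]
for y in np.arange(-.05,.3,.05):
    k=q[(abs(q[:,1]-y)<.025)&(q[:,2]<.3)]; 
    if len(k): print(y.round(2),'minx',np.percentile(k[:,0],[0,2,10]).round(3),'maxz',k[:,2].max().round(3))
ex=np.array([np.cos(np.radians(-77.2)),np.sin(np.radians(-77.2)),0]); ey=np.array([-ex[1],ex[0],0])
for nm,p,zd in [('side',[.575,.055,.16],[0,0,-1]),('view',[.45,.0,.42],[0,0,-1]),('push',[.478,.1,.16],np.array([0,0,-1])*np.cos(.52)+ex*np.sin(.52))]:
    for s in (1,-1):
        for yd in (ex,ey):
            print(nm,s,'ex' if yd is ex else 'ey',r.solve_ik(p,Q(zd,s*yd)))
E
```

```text
0.025 0.08531341153613009 0.1
-0.05 minx [0.712 0.715 0.72 ] maxz 0.182
0.0 minx [0.624 0.632 0.637] maxz 0.215
0.05 minx [0.623 0.628 0.637] maxz 0.215
0.1 minx [0.618 0.625 0.635] maxz 0.214
0.15 minx [0.618 0.622 0.633] maxz 0.214
0.2 minx [0.618 0.623 0.634] maxz 0.214
0.25 minx [0.617 0.622 0.634] maxz 0.216
side 1 ex [-3.72925403e-02  5.26352025e-01  1.51038528e+00 -4.44089210e-16
  1.10485535e+00  1.31010164e+00]
side 1 ey [-3.72925403e-02  5.26352025e-01  1.51038528e+00 -4.44089210e-16
  1.10485535e+00 -2.60694685e-01]
side -1 ex [-3.72925403e-02  5.26352025e-01  1.51038528e+00 -4.44089210e-16
  1.10485535e+00 -1.83149101e+00]
side -1 ey [-3.72925403e-02  5.26352025e-01  1.51038528e+00 -4.44089210e-16
  1.10485535e+00  2.88089797e+00]
view 1 ex [-1.70604169e-01  1.21598393e-01  1.37141359e+00 -4.44089210e-16
  1.64858067e+00  1.17679001e+00]
view 1 ey [-1.70604169e-01  1.21598393e-01  1.37141359e+00 -4.44089210e-16
  1.64858067e+00 -3.94006313e-01]
view -1 ex [-1.70604169e-01  1.21598393e-01  1.37141359e+00 -4.44089210e-16
  1.64858067e+00 -1.96480264e+00]
view -1 ey [-1.70604169e-01  1.21598393e-01  1.37141359e+00 -4.44089210e-16
  1.64858067e+00  2.74758634e+00]
push 1 ex [ 0.34168801  0.46208637  1.75470187 -0.59547952  1.07515333  2.01861346]
push 1 ey [ 0.34168801  0.46208637  1.75470187 -0.59547952  1.07515333  0.44781714]
push -1 ex [ 0.34168801  0.46208637  1.75470187 -0.59547952  1.07515333 -1.12297919]
push -1 ey [ 0.34168801  0.46208637  1.75470187 -0.59547952  1.07515333 -2.69377552]
```

```bash
python3 - <<'E'
from h import *
a=np.radians(-77.2); ex=np.array([np.cos(a),np.sin(a),0]); ey=np.array([-ex[1],ex[0],0])
r.reach([.46,.0,.40],Q([0,0,-1],ex)); 
snap("wrist","w1"); print(r.read_state()['time_s'],r.read_state()['eef_pos'])
E
```

```text
2.3083 [0.459992   0.00070596 0.3998297 ]
```

View pics/w1.png

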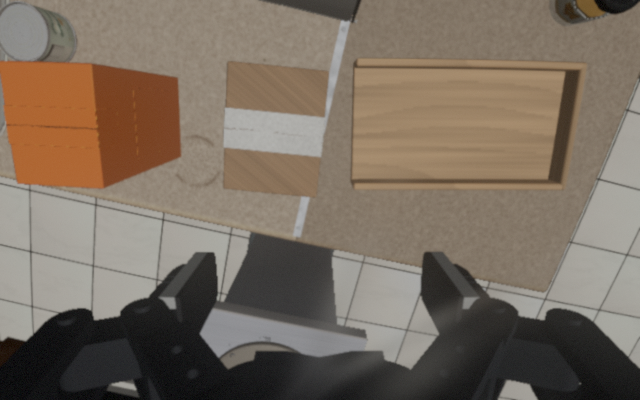

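The wrist view shows the carton's top with corners near (227,62), (328,71), (318,195) and (223,188). The tray's outer corners are near (356,60), (586,65), (352,188) and (564,188). I'll enlarge it to read them more exactly.

```bash
python3 - <<'E'
import cv2
im=cv2.imread("pics/w1.png")
cv2.imwrite("pics/w1a.png",cv2.resize(im[50:200,210:370],None,fx=4,fy=4,interpolation=cv2.INTER_CUBIC))
cv2.imwrite("pics/w1b.png",cv2.resize(im[50:200,410:600],None,fx=4,fy=4,interpolation=cv2.INTER_CUBIC))
E
```

```text
(no output)
```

View pics/w1a.png

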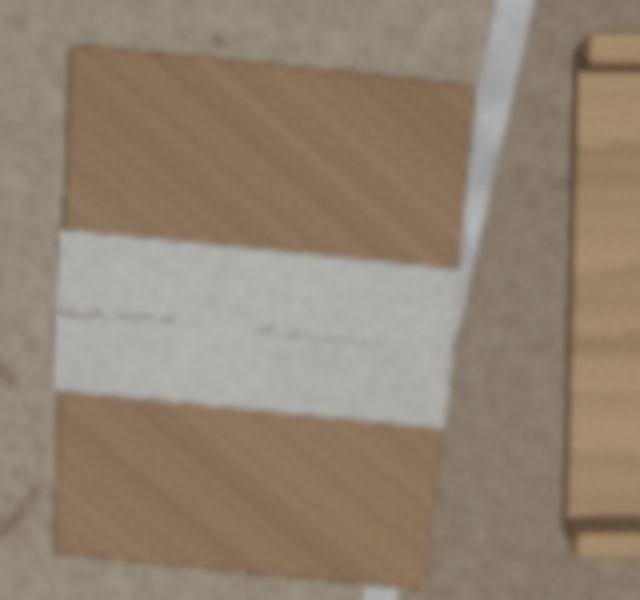

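View pics/w1b.png

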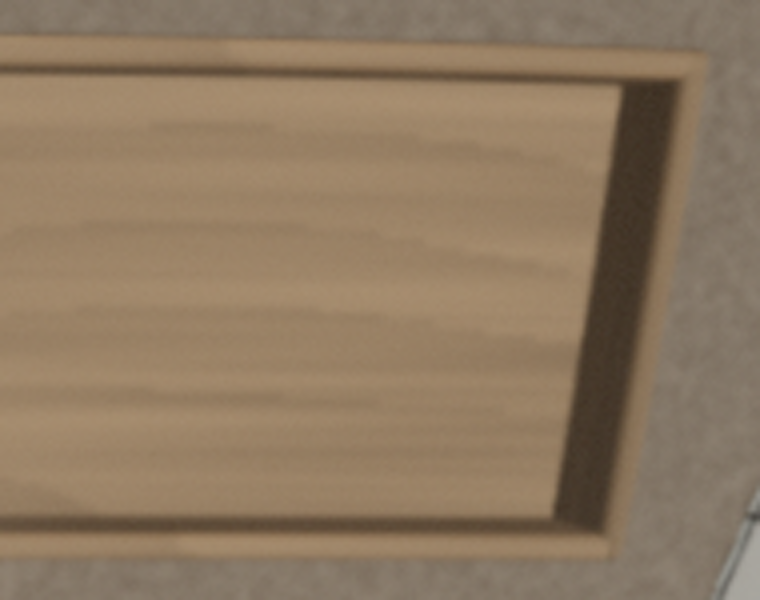

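```bash
python3 - <<'E'
from h import *
z=np.load("w1.npz"); M=z['M']
f=lambda L,o:[((x+.5)/4-.5+o[0],(y+.5)/4-.5+o[1]) for x,y in L]
W=lambda L,o,h:atz("wrist",f(L,o),h,M)[:,:2]
A=(210,50);B=(410,50)
c=W([(72,45),(475,84),(427,587),(55,553)],A,.2); print(c.round(4).tolist())
ang=lambda v:np.degrees(np.arctan2(v[1],v[0]))
print('carton sides',[np.linalg.norm(c[i]-c[i-1]).round(4) for i in range(4)],'ang',ang(c[1]-c[0]),ang(c[2]-c[3]),ang(c[0]-c[3])-90,ang(c[1]-c[2])-90, 'ctr',c.mean(0))
fl=W([(577,72),(567,522)],A,.016); fe=W([(621,86),(555,518)],B,.016)
print('floor',fl.round(4).tolist(),fe.round(4).tolist(),'len',np.linalg.norm(fe-fl,axis=1),'wid',np.linalg.norm(fl[0]-fl[1]),np.linalg.norm(fe[0]-fe[1]))
print('ang',ang(fe[0]-fl[0]),ang(fe[1]-fl[1]),ang(fl[0]-fl[1])-90,ang(fe[0]-fe[1])-90)
o=np.r_[W([(584,34),(577,557)],A,.046),W([(707,53),(612,557)],B,.046)]
print('outer',o.round(4).tolist(),'ang',ang(o[2]-o[0]),ang(o[3]-o[1]),'len',np.linalg.norm(o[2]-o[0]),np.linalg.norm(o[3]-o[1]),'wid',np.linalg.norm(o[0]-o[1]),'mid',o[:2].mean(0))
# depth-based check carton
P=cloud("wrist",z['d'],M); k=np.isfinite(P[...,2])&(P[...,2]>.19)&(P[...,2]<.21)&(P[...,1]<.13)&(P[...,0]>.38)
print(np.median(P[k],0),cv2.minAreaRect(P[k][:,:2].astype(np.float32)))
E
```

```text
[[0.5421, 0.1019], [0.5535, 0.0144], [0.4401, -0.0006], [0.4284, 0.0877]]
carton sides [np.float64(0.1146), np.float64(0.0881), np.float64(0.1144), np.float64(0.0891)] ang -82.58461075713774 -82.46623766931381 -82.89942561171381 -82.42082266902878 ctr [0.49101471 0.05083944]
floor [[0.581, -0.02], [0.4263, -0.0558]] [[0.648, -0.3119], [0.496, -0.3488]] len [0.29950585 0.30112003] wid 0.15877772001465398 0.15643915972590688
ang -77.08122374203074 -76.63399611254194 -76.95470399394047 -76.36496268344857
outer [[0.5895, -0.0171], [0.4209, -0.0581], [0.6581, -0.3174], [0.4892, -0.3538]] ang -77.14048823920574 -76.98274152556213 len 0.30803905428619 0.30351853335200457 wid 0.17359846511683721 mid [ 0.50519948 -0.03758663]
[0.49479974 0.05164423 0.20023763] ((0.4907558858394623, 0.05150512605905533), (0.11619596183300018, 0.0908505842089653), 7.118831157684326)
```

The measurements agree: the tray is 300 mm × 157 mm at -76.9°, and the carton is 115 × 89 mm. The carton's back is 45 mm from the edge, it sits about 7 mm off toward the far side, and it is 5.7° out of square. I'll first push its far side with two spread fingers parallel to the tray, which should both square and centre it.

```bash
cat >> h.py <<'E'
a=np.radians(-76.9); ex=np.array([np.cos(a),np.sin(a),0]); ey=np.array([-ex[1],ex[0],0]); O=np.array([.504,-.038,0]); up=np.array([0,0,1.])
def W(x,y,z): return O+x*ex+y*ey+z*up
def tr(p): d=np.asarray(p)-O; return np.array([d@ex,d@ey,d[2]]).round(4)
E
python3 - <<'E'
from h import *
q=Q([0,0,-1],ex)
command_gripper(.05,20)
r.reach(W(-.085,.094,.30),q)
r.move_straight(W(-.085,.094,.175),speed=.15)
s=r.read_state(); print(s['time_s'],tr(s['eef_pos']),s['contact_force'],s['grip_width'])
f0=s['contact_force']
for y in (.084,.078,.073,.069):
    r.move_straight(W(-.085,y,.175),speed=.04); s=r.read_state(); print(s['time_s'],tr(s['eef_pos']),s['contact_force']-f0)
r.move_straight(W(-.085,.09,.175),speed=.08)
snap("top","t2"); snap("wrist","w2")
E
python3 -c "
import cv2,numpy as np
a=cv2.imread('pics/t2.png')[180:300,180:460];b=cv2.imread('pics/w2.png')
a=cv2.resize(a,(640,274),interpolation=cv2.INTER_CUBIC);b=cv2.resize(b,(512,320));
c=np.zeros((600,640,3),np.uint8);c[:274]=a;c[276:596,:512]=b;cv2.imwrite('pics/c2.png',c)"
```

```text
4.4417 [-0.0847  0.0945  0.1764] [-0.12540884 -0.04949767  0.13968625] 0.04996878354616171
4.8417 [-0.085   0.0839  0.1754] [ 0.38515977  0.1715467  -0.9244791 ]
5.1417 [-0.085   0.0778  0.175 ] [-0.17030119  0.47658936 -0.54102791]
5.4167 [-0.085   0.0728  0.175 ] [ 0.39134429 -0.23566387 -0.2918808 ]
5.6667 [-0.085   0.0687  0.175 ] [ 0.06889394  0.28935568 -0.27955339]
```

View pics/c2.png

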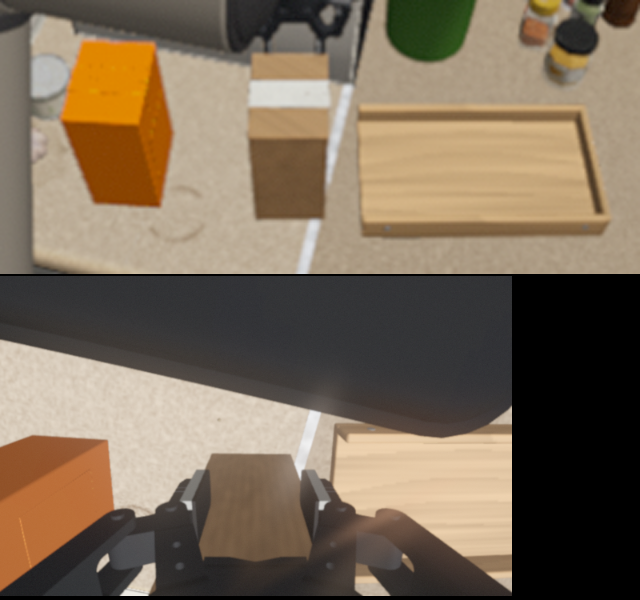

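In the top view the gripper stands at the carton's far side and the carton now looks nearly parallel to the tray. I'll rise and measure again from the wrist camera, staying on the path to the front side.

```bash
cat >> h.py <<'E'
def carton(n,d,M,zlo=.19):
    P=cloud(n,d,M); k=np.isfinite(P[...,2])&(P[...,2]>zlo)&(P[...,2]<.21)&(P[...,1]<.14)&(P[...,1]>-.1)&(P[...,0]>.38)&(P[...,0]<.6)
    k=cv2.morphologyEx(k.astype(np.uint8),cv2.MORPH_OPEN,np.ones((3,3)))
    nl,lab,st,_=cv2.connectedComponentsWithStats(k); i=1+np.argmax(st[1:,4]); q=P[lab==i]
    rc=cv2.minAreaRect(q[:,:2].astype(np.float32)); return tr(np.r_[rc[0],.2]),np.round(rc[1],4),rc[2],np.median(q[:,2])
E
python3 - <<'E'
from h import *
q=Q([0,0,-1],ex)
r.move_straight(W(-.085,.09,.30),speed=.25)
r.reach(W(-.04,-.02,.40),q)
im,d,M=snap("wrist","w3"); print(r.read_state()['time_s'],carton("wrist",d,M),'deg want 13.1')
z=np.load("w1.npz"); print(carton("wrist",z['d'],z['M']))
cv2.imwrite("pics/w3z.png",cv2.resize(im[20:220,200:400,::-1],None,fx=3,fy=3,interpolation=cv2.INTER_CUBIC))
E
```

```text
7.55 (array([-0.0912, -0.004 ,  0.2   ]), array([0.1157, 0.0909]), 12.639434814453125, np.float64(0.20026505850696968)) deg want 13.1
(array([-0.0902,  0.0074,  0.2   ]), array([0.1162, 0.0909]), 7.118896007537842, np.float64(0.20023821021099708))
```

View pics/w3z.png

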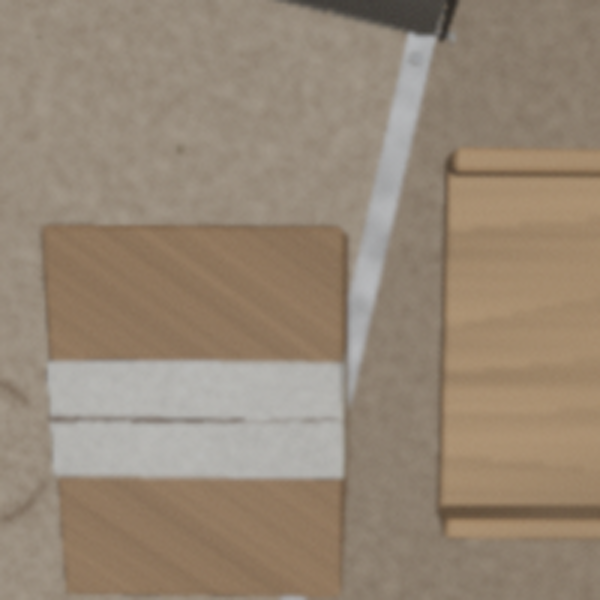

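The carton is now square (12.6° measured, 13.1° wanted), but it ended about 4 mm past the middle. I'll nudge it back from the near side with the same tool pose. First I'll re-derive the tray's middle from this picture: the floor corners are at crop (447,173) and (442,507).

```bash
python3 - <<'E'
from h import *
z=np.load("w3.npz"); M=z['M']
f=lambda L:[((x+.5)/3-.5+200,(y+.5)/3-.5+20) for x,y in L]
print('floor edge',[tr(p) for p in atz("wrist",f([(448,173),(442,507)]),.016,M)])
c=atz("wrist",f([(44,226),(346,228),(341,596),(68,594)]),.2,M); print('carton',[tr(p) for p in c],tr(c.mean(0)))
q=Q([0,0,-1],ex)
r.reach(W(-.088,-.095,.28),q)
r.move_straight(W(-.088,-.095,.175),speed=.15)
r.move_straight(W(-.088,-.073,.175),speed=.05); print(tr(r.read_state()['eef_pos']))
r.move_straight(W(-.088,-.095,.175),speed=.1)
im,d,M=snap("top","t4"); print(r.read_state()['time_s'],carton("top",d,M)); z=np.load("t2.npz"); print('before',carton("top",z['d'],None))
E
```

```text
floor edge [array([0.    , 0.0801, 0.016 ]), array([ 0.0006, -0.0786,  0.016 ])]
carton [array([-0.1339,  0.0539,  0.2   ]), array([-0.0446,  0.0529,  0.2   ]), array([-0.0465, -0.0615,  0.2   ]), array([-0.1351, -0.061 ,  0.2   ])] [-0.09   -0.0039  0.2   ]
[-0.0881 -0.073   0.1749]
10.0583 (array([-0.0522, -0.0972,  0.2   ]), array([0.019 , 0.0226]), 89.68535614013672, np.float64(0.20599698780367331))
before (array([-0.0923, -0.004 ,  0.2   ]), array([0.1169, 0.0911]), 13.430997848510742, np.float64(0.19928061484447745))
```

```bash
cat >> h.py <<'E'
def tilt(deg,s=1): 
    t=np.radians(deg); return Q(-up*np.cos(t)+ex*np.sin(t),s*ey)
E
python3 - <<'E'
from h import *
r.move_straight(W(-.088,-.095,.28),speed=.25)
command_gripper(.065,20)
q=tilt(20)
r.reach(W(-.176,0,.36),q)
im,d,M=snap("wrist","w5"); print(r.read_state()['time_s'],carton("wrist",d,M))
im,d,M=snap("top","t5"); print(carton("top",d,M))
E
```

```text
11.9917 (array([-0.0914, -0.0003,  0.2   ]), array([0.1162, 0.0926]), 13.157209396362305, np.float64(0.19986836581324455))
(array([-0.0922, -0.    ,  0.2   ]), array([0.1172, 0.0913]), 13.640708923339844, np.float64(0.19913468983929783))
```

View pics/w5.png

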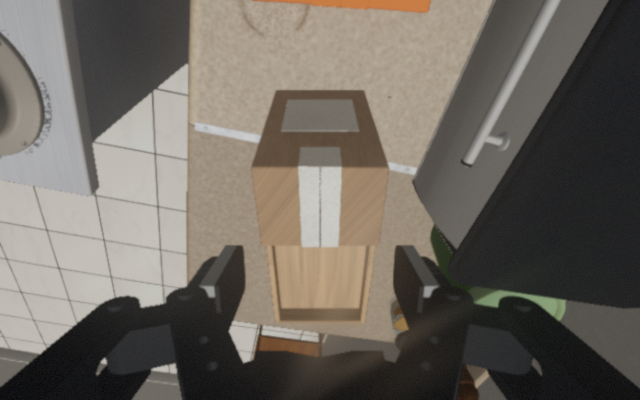

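View pics/t5.png

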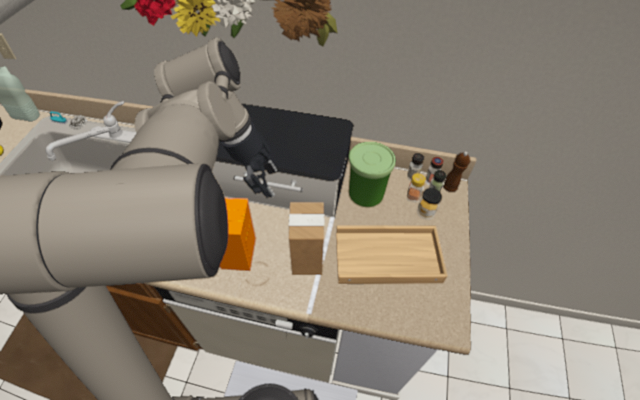

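The foot is centred (y = 0.0 mm) and square (13.2–13.6° against 13.1°), and both cameras agree. The next step is to lower behind the front face and slide it upright to the edge.

```bash
python3 - <<'E'
from h import *
z=.1685
r.move_straight(W(-.176,0,z),speed=.15)
s=r.read_state(); f0=s['contact_force']; print(s['time_s'],tr(s['eef_pos']))
for x in (-.14,-.125,-.120):
    r.move_straight(W(x,0,z),speed=.05); s=r.read_state(); print(s['time_s'],tr(s['eef_pos']),((s['contact_force']-f0)@ex).round(2))
    im,d,M=snap("top","t6_%d"%(-x*1000)); print(carton("top",d,M))
im,d,M=snap("wrist","w6")
E
python3 -c "
import cv2,numpy as np
a=cv2.imread('pics/t6_120.png')[180:300,220:460];b=cv2.imread('pics/w6.png')
a=cv2.resize(a,(560,280),interpolation=cv2.INTER_CUBIC);b=cv2.resize(b,(512,320));
c=np.zeros((600,640,3),np.uint8);c[:280,:560]=a;c[280:600,:512]=b;cv2.imwrite('pics/c6.png',c)"
```

```text
13.4667 [-0.176   0.0004  0.1692]
14.3333 [-0.14   -0.      0.1685] -0.03
(array([-0.0809, -0.0002,  0.2   ]), array([0.1163, 0.0896]), 12.036943435668945, np.float64(0.19904328365619417))
14.8333 [-0.1246 -0.      0.1685] 0.39
(array([-0.0649, -0.0003,  0.2   ]), array([0.1152, 0.0897]), 13.682605743408203, np.float64(0.1990311056757611))
15.1333 [-0.1198 -0.      0.1685] 0.36
(array([-0.0596, -0.0002,  0.2   ]), array([0.1169, 0.0894]), 14.054666519165039, np.float64(0.19900682065449277))
```

View pics/c6.png

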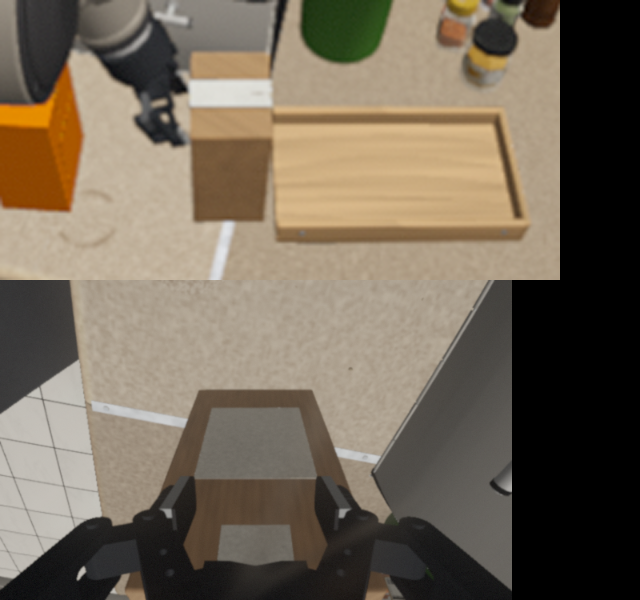

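The carton is still upright and square, 14–15 mm short of the edge. I'll push it the rest of the way to contact.

```bash
python3 - <<'E'
from h import *
z=.1685
for x in (-.1085,-.1055,-.1035):
    r.move_straight(W(x,0,z),speed=.04); s=r.read_state(); print(s['time_s'],tr(s['eef_pos']),s['contact_force'].round(2))
    im,d,M=snap("top","t7_%d"%(-x*10000)); print(carton("top",d,M))
im=cv2.imread("pics/t7_1035.png")[170:300,270:460]; cv2.imwrite("pics/c7.png",cv2.resize(im,None,fx=4,fy=4,interpolation=cv2.INTER_CUBIC))
E
```

```text
15.6667 [-0.1081 -0.      0.1685] [ 0.73 -0.38 -0.24]
(array([-0.0486, -0.0006,  0.2   ]), array([0.116, 0.091]), 12.718379020690918, np.float64(0.19911562645250513))
15.9667 [-0.1055 -0.      0.1685] [ 0.23  0.51 -0.35]
(array([-0.0465,  0.0007,  0.2   ]), array([0.1179, 0.0895]), 13.588385581970215, np.float64(0.19915417240499678))
16.2667 [-0.1035  0.      0.1685] [-0.44  0.99 -0.02]
(array([-0.0439, -0.0004,  0.2   ]), array([0.1172, 0.0895]), 13.480566024780273, np.float64(0.19961663970515847))
```

View pics/c7.png

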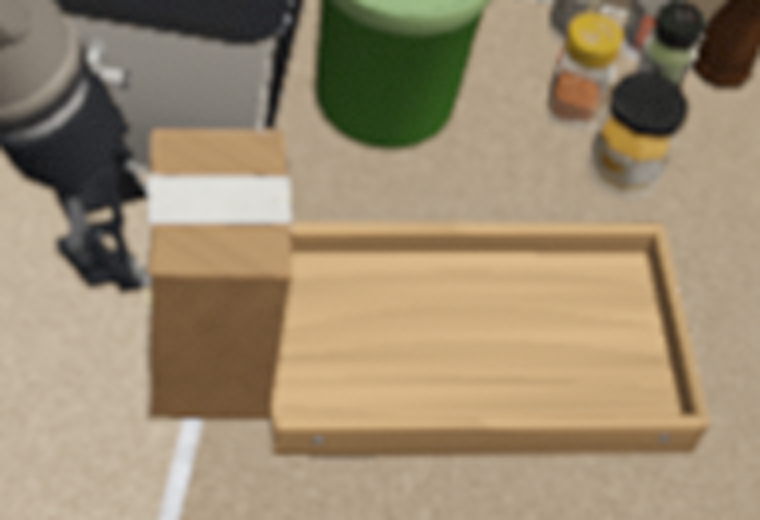

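The foot is at the edge: the centre reads -44 mm against a nominal -45 mm, y is within 1 mm, and a reaction force is building. I'll back off a hair, rise to the top of the face and push it over.

```bash
python3 - <<'E'
from h import *
r.move_straight(W(-.110,0,.1685),speed=.06)
im,d,M=snap("top","t8"); print('upright at edge',carton("top",d,M))
r.move_straight(W(-.112,0,.2055),speed=.15)
for x in (-.09,-.06,-.035,-.01):
    r.move_straight(W(x,0,.2055),speed=.08); s=r.read_state(); print(s['time_s'],tr(s['eef_pos']),s['contact_force'].round(2))
    snap("top","t9_%d"%(-x*1000))
r.hold(.3); snap("scene","s9"); snap("top","t9"); print(r.read_state()['time_s'])
E
python3 -c "
import cv2,numpy as np
L=[cv2.imread('pics/%s.png'%n)[130:300,230:470] for n in('t9_60','t9_35','t9_10','t9')]
L=[cv2.resize(a,(400,283)) for a in L]
cv2.imwrite('pics/c9.png',np.vstack([np.hstack(L[:2]),np.hstack(L[2:])]))"
```

```text
upright at edge (array([-0.0466,  0.    ,  0.2   ]), array([0.1162, 0.0893]), 13.554533004760742, np.float64(0.1990407942362329))
17.45 [-0.0896 -0.0003  0.2049] [-0.41  1.15 -0.2 ]
18.025 [-5.980e-02 -1.000e-04  2.055e-01] [ 1.58  0.18 -0.27]
18.5417 [-3.460e-02 -1.000e-04  2.054e-01] [-0.12  0.4  -0.65]
19.0583 [-9.600e-03 -2.000e-04  2.054e-01] [-0.2  -0.25 -0.67]
19.5083
```

View pics/c9.png

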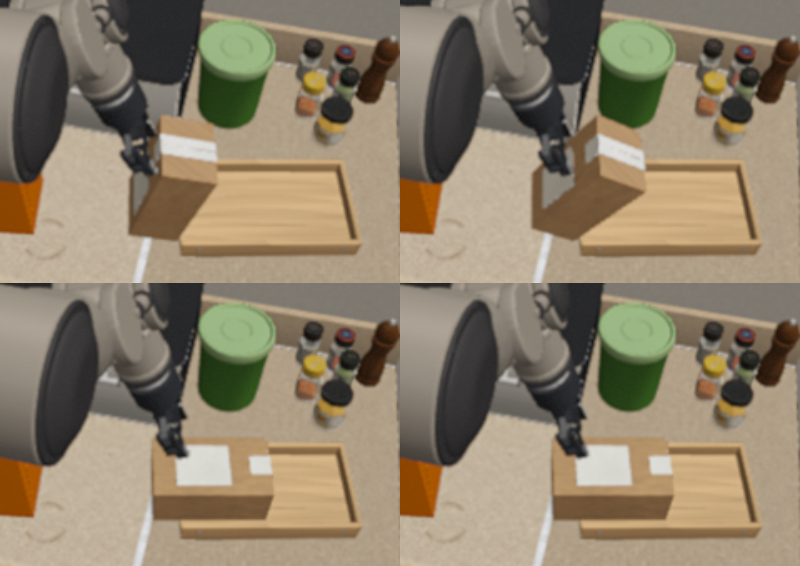

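The sequence shows the carton tilting and then lying on its back in the tray, label up, with its foot end sticking out. I'll raise the gripper clear and measure how it lies.

```bash
python3 - <<'E'
from h import *
r.move_straight(W(-.06,0,.22),speed=.25)
r.reach(W(-.11,0,.26),tilt(12))
print(r.read_state()['time_s'])
im,d,M=snap("wrist","w10"); im2,d2,M=snap("top","t10")
for n,dd,MM in (("wrist",d,np.load("w10.npz")['M']),("top",d2,None)):
    P=cloud(n,dd,MM); k=np.isfinite(P[...,2])&(P[...,2]>.085)&(P[...,2]<.13)
    D=P-O; x=D@ex; y=D@ey; k&=(abs(y)<.1)&(x>-.1)&(x<.31)
    q=P[k]; rc=cv2.minAreaRect(np.c_[x[k],y[k]].astype(np.float32)); print(n,np.percentile(q[:,2],[5,50,95]),rc, 'x',np.percentile(x[k],[.5,99.5]),'y',np.percentile(y[k],[.5,99.5]))
E
```

```text
20.2333
wrist [0.09780693 0.105976   0.10713326] ((0.040498290210962296, -0.00010517612099647522), (0.1834688037633896, 0.11647459864616394), 0.09635070711374283) x [-0.05069478  0.12650305] y [-0.0569306  0.0570884]
top [0.0951885  0.10580192 0.1087994 ] ((0.04989997297525406, 0.00045918673276901245), (0.11948315799236298, 0.20098845660686493), 89.53968048095703) x [-0.05052741  0.1484665 ] y [-0.05821966  0.05876581]
```

View pics/w10.png

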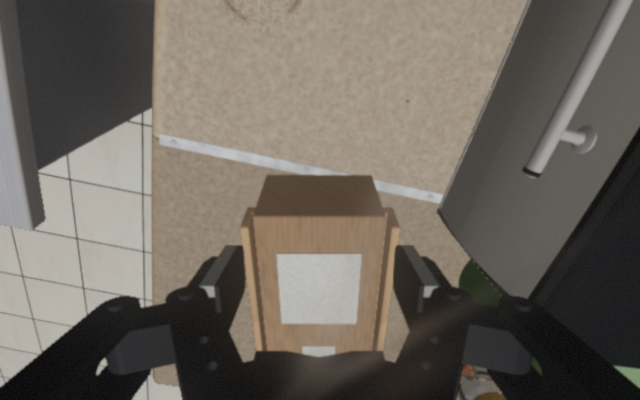

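It lies flat (top face z = 0.106), square and centred, spanning x from -50 to +149 mm, so there are 150 mm left to push. I'll push the foot end low with the two spread fingers, guarding on force for the last part.

```bash
python3 - <<'E'
from h import *
q=tilt(12); z=.0845
r.move_straight(W(-.085,0,.26),q,speed=.2)
r.move_straight(W(-.085,0,z),speed=.15)
s=r.read_state(); f0=s['contact_force']; print(s['time_s'],tr(s['eef_pos']))
print(r.move_straight(W(.0,0,z),speed=.07,max_force=15)); s=r.read_state(); print(s['time_s'],tr(s['eef_pos']),((s['contact_force']-f0)@ex).round(2))
print(r.move_straight(W(.065,0,z),speed=.07,max_force=15)); s=r.read_state(); print(s['time_s'],tr(s['eef_pos']),((s['contact_force']-f0)@ex).round(2))
print(r.move_straight(W(.092,0,z),speed=.025,max_force=10)); s=r.read_state(); print(s['time_s'],tr(s['eef_pos']),((s['contact_force']-f0)@ex).round(2))
im2,d2,M=snap("top","t11")
cv2.imwrite("pics/c11.png",cv2.resize(im2[170:300,270:460,::-1],None,fx=4,fy=4,interpolation=cv2.INTER_CUBIC))
E
```

```text
21.925 [-0.085   0.0005  0.0852]
False
23.2917 [-0.0003 -0.      0.0845] -0.39
False
24.3667 [ 0.0648 -0.      0.0845] 0.25
True
25.2 [ 0.0864 -0.0001  0.0841] -1.65
```

View pics/c11.png

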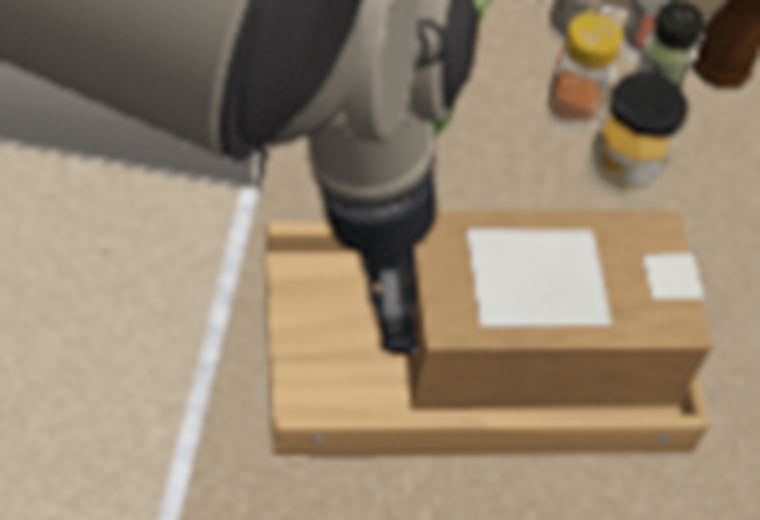

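The guard tripped on contact at TCP x = 86 mm, and the picture shows the carton far in with its top end at the end wall. I'll back off and check that it's really home.

```bash
python3 - <<'E'
from h import *
r.move_straight(W(.05,0,.0845),speed=.08)
r.move_straight(W(.03,0,.26),speed=.25)
r.reach(W(.06,-.08,.42),Q([0,0,-1],ey))
print(r.read_state()['time_s'])
im,d,MM=snap("wrist","w12"); im2,d2,_=snap("top","t12"); im3,d3,_=snap("scene","s12")
for n,dd,M in (("wrist",d,MM),("top",d2,None),("scene",d3,None)):
    P=cloud(n,dd,M); k=np.isfinite(P[...,2])&(P[...,2]>.09)&(P[...,2]<.12)
    D=P-O; x=D@ex; y=D@ey; k&=(abs(y)<.1)&(x>0)&(x<.34)
    rc=cv2.minAreaRect(np.c_[x[k],y[k]].astype(np.float32)); print(n,np.median(P[k][:,2]),rc,'x',np.percentile(x[k],[.5,99.5]),'y',np.percentile(y[k],[.5,99.5]))
cv2.imwrite("pics/c12.png",np.vstack([cv2.resize(im2[170:300,270:460,::-1],(640,438),interpolation=cv2.INTER_CUBIC)]))
E
```

```text
27.4583
wrist 0.10596982057470167 ((0.19913531839847565, -0.00034710392355918884), (0.11669880151748657, 0.20175813138484955), 89.9362564086914) x [0.09863355 0.29716274] y [-0.05854768  0.05657491]
top 0.10552411886120072 ((0.19893577694892883, 0.000833217054605484), (0.12085606157779694, 0.2020118534564972), 89.69588470458984) x [0.09845333 0.29855739] y [-0.05872191  0.05847899]
scene 0.10544904213288553 ((0.20159868896007538, -0.0005802661180496216), (0.2037128359079361, 0.12811900675296783), 1.1735472679138184) x [0.10181855 0.30209251] y [-0.06118979  0.06021269]
```

View pics/c12.png

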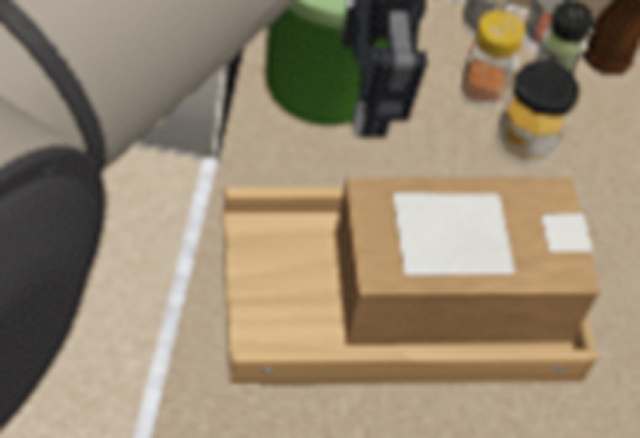

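View pics/w12.png

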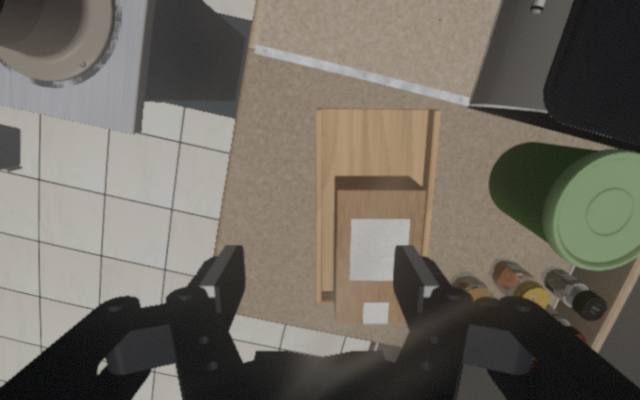

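All three cameras put the carton at x ≈ 98–102 to 297–302 mm, which is home to within their error. To settle the last millimetre I'll repeat the push with a firmer guard. If the wall is what stopped it, it should stop at the same place.

```bash
python3 - <<'E'
from h import *
q=tilt(12); z=.0845
r.reach(W(.045,0,.24),q)
r.move_straight(W(.045,0,z),speed=.2)
r.move_straight(W(.075,0,z),speed=.06)
print(r.move_straight(W(.095,0,z),speed=.02,max_force=18)); s=r.read_state(); print(s['time_s'],tr(s['eef_pos']),(s['contact_force']@ex).round(2))
r.move_straight(W(.05,0,z),speed=.08)
r.move_straight(W(.03,0,.26),speed=.25)
r.reach(W(-.02,-.02,.42),q)
im2,d2,_=snap("top","t13"); snap("scene","s13")
P=cloud("top",d2); k=np.isfinite(P[...,2])&(P[...,2]>.09)&(P[...,2]<.12)
D=P-O; x=D@ex; y=D@ey; k&=(abs(y)<.1)&(x>0)&(x<.34)
print(np.median(P[k][:,2]),cv2.minAreaRect(np.c_[x[k],y[k]].astype(np.float32)),r.read_state()['time_s'])
E
```

```text
True
30.675 [ 0.0864 -0.0002  0.084 ] -1.81
0.1054829070176243 ((0.19899041950702667, 0.0002694912254810333), (0.12051250785589218, 0.20198580622673035), 89.92249298095703) 32.9583
```

View pics/s13.png

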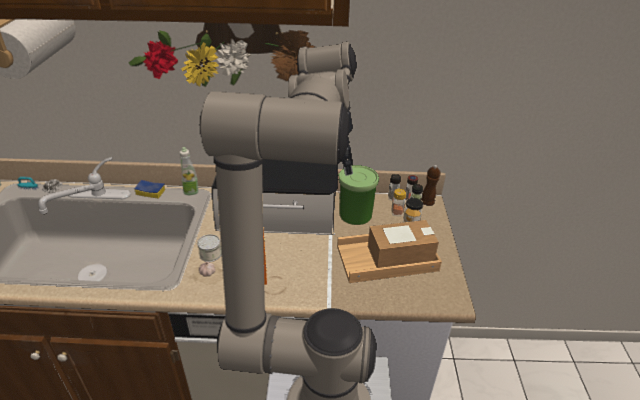

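View pics/t13.png

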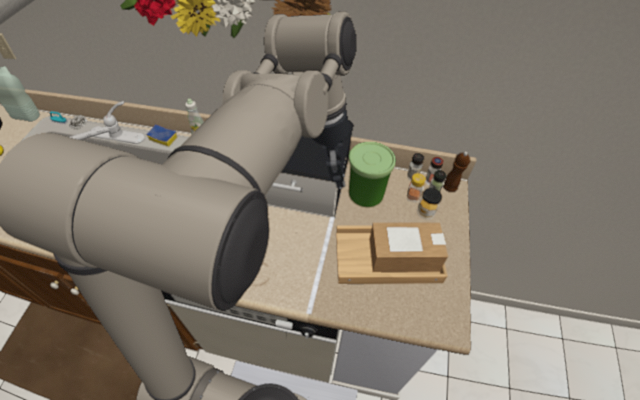

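The second push stopped at the same TCP x (86.4 mm) under a firmer guard, so the end wall is what stops it. In the scene view the tub, jar, tin (209,247) and garlic (207,268) are where they were, and the gripper is clear. I'm handing in.

```bash
python3 - <<'E'
from h import *
r.finish_job()
E
```

```text
the job is handed in; nothing more can be done
```

The carton is lying on its back in the tray, with its top end against the end wall, and I handed the job in at about 33 s of the 51 s allowed.

- **Squaring and sliding:** I squared and centred the standing carton with two side pushes. The first went 4 mm too far, and the second corrected it. I then slid it upright until its foot met the tray-floor edge. Just before tipping it was within 1 mm of the middle and 0.5° of square.
- **Tipping:** pushing near the top tipped it over the edge onto its back, label up.
- **Pushing home:** I pushed it in until the force guard tripped, and a second, firmer push stopped at exactly the same place.

**Last checks:**
- **Pose:** the carton lies flat (upper face at 0.1055 m, 0.106 m expected), centred to within about 1 mm and square to about 0.1°.
- **Top end:** it lies between 297 and 302 mm, with the wall at 300 mm. The cameras disagree by a few millimetres, so I relied on the repeated stop as proof of wall contact.
- **Bystanders:** the tub, jar, tin and garlic looked unmoved in the pictures. The arm hid most of the orange box in the last pictures, so I couldn't check it at the end, but nothing I saw suggested contact.

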